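# Load the full puzzle box into the spring cradle

## Robot

A 7-joint arm with a two-finger parallel gripper is mounted at the origin on the work surface. World frame = base frame: x ahead of the robot, y to its left, z up, the work surface at z = 0. Lengths are in m, angles in degrees, forces in N, time in s.
With the tool pointing down it reaches from about 0.4 to 0.85 m from the base axis. Payload 4.5 kg.
Tool frame: the origin (TCP) lies midway between the tips of the shut fingers; the grasp point (between the pads) lies 19 mm behind it; z points along the fingers, y is the direction in which the jaws open and shut (so a half turn about z gives the same grasp; the last joint's range is limited). The gripper opens to 85 mm and grips with 20 to 120 N. Pads are 22 mm wide; open, the fingers measure 114 mm over their backs; the gripper's body (76 mm by 85 mm) begins 54 mm behind the grasp point. The pads swing forward as they close: fully open they stand 13 mm farther back than shut.
Start: joints at [71.837, 39.483, -11.15, 89.685, 9.013, 51.709, -12.324], TCP at [0.215, -0.587, 0.231] pointing down, gripper open.
Joint ranges: [-172.22, 172.22], [-26.19, 119.32], [-84.43, 86.54], [7.71, 146.69], [-57.33, 237.33], [2.42, 119.75], [-152.13, 152.13]. Speed limits (degrees/s): [147.25, 147.25, 180, 180, 180, 180, 180].

## Interface

Orientations are given as [roll, pitch, yaw] about the fixed x, y, z axes, in that order (R = Rz(yaw) Ry(pitch) Rx(roll)).
In Python, from station import r, optics, order gives the robot as it stands.
- The arm moves only by the tool send_rows, never from a script. Its argument "deltas" is a list of rows, each a list of 3 entries, a list of its own where there are three numbers: the closure, from 0 (fully open) to 1 (shut), then the shift along the tool's x, y, z in m, then the turn about the tool's z in degrees. In form: [[grip, [x, y, z], roll], ...]. A call has 1 to 20 rows; each row shifts and turns the commanded pose from where the row before left it, along the tool's axes as they then stand; what a row does not reach is not made up. A row lasts 1/12 s, in which the tool goes at most 41.7 mm and 7.16 degrees, less where a joint would pass 70% of its speed; a pose out of reach is approached as far as the arm can. A call is refused whole if a number of a shift passes 0.0417 or a number of a turn 7.16, either way. A call with a gripper value outside its range is refused whole. The fingers move at their own pace and stop on an object; "grip_force" is the grip in N (left out, the last holds). Time passes only in rows, so rows that do not move let the fingers close. It gives the time, the measured TCP pose, the force and the opening at its end, in the units of the state.
- r.state(): the state, without advancing time (a new reading comes with each control period).
- optics.get_image(name): name is "side" or "top" or "wrist"; returns (picture, depth): 384x512x3 uint8, blue, green, red; 384x512 float32, m along the optical axis (not along the pixel's ray), 0 where there is no reading.
- optics.calibration(name): a dict with "K" (3x3 intrinsics, pixels), "R" (3x3) and "t" (3): a world point X has camera coordinates R X + t. Camera axes: x right, y down, z forward; pixel columns grow to the right and rows downward; lengths in m; the calibration is good to about 2 mm. The wrist camera is an equidistant fisheye: a pixel r from the principal point sees the ray r / f radians off the axis. A picture is of the moment at which its call begins: read the wrist's pose just before it. calibration takes no time and is no camera call; for the wrist camera it gives the pose at the moment of the call.
- order.finish_job(): hands the job in, once; it reports no verdict.
The state is a dict: "time_s": time; "joint_pos": joint angles; "dq": joint speeds; "joint_torque": joint torques, N m; "position": TCP position; "ee_rot": TCP orientation; "contact_force": force on the tool from outside, world axes, zero at the start; "wrist_torque": the same for the moment, N m; "grip_width": finger opening in m.
Only numpy, scipy, OpenCV 4.12 (cv2) and the standard library are available. Lean on these libraries where they do the work, as an engineer would, in place of code of your own. Each camera call takes 0.05 s, during which the arm holds its last target.

## Task

Of the two look-alike lidded puzzle boxes one is full: lift them to feel which is heavy, and set that one in the spring cradle with one end low against the spring plate and the other propped on the sill, then let go. Push the propped end against the spring until it drops behind the sill and the box lies flat on the cradle floor, held by the spring. The empty box ends upright on the bench; leave everything else where it lies.

Things in the scene. Friction and masses are not known exactly. Their poses are not given: they have to be found in the camera images.
- box_a_center (a point): Centre of one of two look-alike lidded wooden puzzle boxes, 120 mm long (x) x 50 mm wide (y) x 44 mm high (z), plain wood with marquetry on the lid, standing on the bench; the same either way round. One of the two is full (440 to 540 g), the other empty (160 to 200 g); which is which changes and cannot be seen.
- box_b_center (a point): Centre of the other look-alike box, of the same size and axes.
- cradle: Spring cradle, dark wood, fixed to the bench, 235 x 100 mm. Origin on the bench top under the middle of the seat; x runs along it from sill to spring (roughly away from the robot), z up. Its floor is 12 mm above the bench. Two guide cheeks, 14 mm above the floor, inner faces at y = +-30 and outer at +-38 mm, run from x = -42 to +98 mm. Behind the plate: a spring housing up to 74 mm high.
- cradle_seat (a point): Middle of the cradle floor, 12 mm above the bench, axes as the cradle. A loaded box lies flat with its centre 22 mm above this point. A box propped against the free plate slopes 0.14 rad, its centre about 15 mm towards the sill and 30 mm above this point; it must go about 17 mm towards the spring before its lower edge clears the sill, and may then need pressing down.
- sill_edge (a point): Middle of the inner top edge of the sill, a flat step 14 mm above the cradle floor (26 mm above the bench), 60 mm wide, from cradle x = -90 to this edge at x = -60 mm.
- plate_face (a point): Middle of the steel spring plate's face, 52 mm wide and 56 mm high, which looks towards the sill; it moves with the plate. When free it stands at cradle x = +48 mm, so the free gap to the sill is 108 mm, 12 mm less than a box's length. A coil spring stands behind it.
- plate (a joint): How far the spring plate is pressed in, m: 0 free, at most 0.034, 0.012 with a box loaded. It takes about 3 N to start and 350 N/m more (7 N loaded, 10 N at 0.021).
- strip0: Lowest of a stack of three thin cedar strips, each 160 x 32 x 10 mm, a bystander. Origin under its centre.
- strip1: Middle strip of the stack. Origin under its centre.
- strip2: Top strip of the stack. Origin under its centre.
- caul: Square aluminium caul, 100 x 100 x 12 mm, a bystander. Origin under its centre.
- disc: Heavy brass disc weight, 72 mm across, 24 mm high, a bystander. Origin under its centre.
- lacquer_lid: Red-lacquered box lid, 130 x 90 x 22 mm, a bystander. Origin under its centre.
Not all that is in view belongs to the job. Leave any blue, green or pink look-alike of the part that bears box_a_center alone.

How it is judged:
By the outcome, as a careful person would: the job done as asked, in the order asked, and still so for the second after the job is handed in, with the robot touching nothing.
It also fails if it takes over 64 s, if anything falls off the work surface, if the arm or the gripper's body presses on something with over 40 N, if the wrist force passes 120 N, or if a joint passes its speed limit or range.

## Working session

There is one attempt and no reset: what is moved stays moved. The work goes in short steps, Python scripts to look and compute and a tool call to move; the robot and the scene stay as the last step left them, time stands still between calls to the robot, and variables do not carry over. Pictures are saved under pics/ and viewed, and the job is handed in when it is done.

Besides the shell and the picture viewer there is one more tool, called as name([rows], argument=value, ...), one row to a line, values as JSON. send_rows: Moves the arm, as the interface text tells. Its arguments: {"type":"object","properties":{"deltas":{"type":"array"},"grip_force":{"type":"number"}},"required":["deltas"]}

```bash
mkdir -p pics; ls; python3 - <<'E'
from station import r, optics, order
import cv2, numpy as np
s=r.state(); print(s)
for n in ("side","top"):
    im,d=optics.get_image(n); cv2.imwrite(f"pics/{n}0.png",im); np.savez(f"pics/{n}0.npz",im=im,d=d)
    c=optics.calibration(n); print(n,c)
    np.savez(f"pics/{n}_cal.npz",K=c["K"],R=c["R"],t=c["t"])
E
```

```text
pics
{'time_s': 0.0, 'joint_pos': array([ 71.83751117,  39.53487837, -11.14447822,  89.74638076,
         9.0128994 ,  51.70885303, -12.32386245]), 'dq': array([-0.04850334,  0.03437269,  0.04425232, -0.00739348,  0.03811102,
       -0.11144106, -0.04695319]), 'joint_torque': array([ 1.29248606e-04, -5.39610672e+01, -1.26656435e+00, -1.58546662e+01,
        9.10364179e-03,  9.25997389e-03, -9.77052082e-06]), 'position': array([ 0.21449794, -0.5863342 ,  0.23045841]), 'ee_rot': array([-1.79892098e+02,  8.10615050e-03,  2.01044693e+01]), 'contact_force': array([-0.40496927,  0.65443836,  0.61941744]), 'wrist_torque': array([ 0.00776259, -0.0251716 , -0.03991287]), 'grip_width': 0.0852818192949932}
side {'K': array([[406.34221026,   0.        , 250.2247664 ],
       [  0.        , 406.34221026, 190.62403952],
       [  0.        ,   0.        ,   1.        ]]), 'R': array([[-0.95980069, -0.28014832,  0.01730755],
       [-0.16416856,  0.51029515, -0.84418454],
       [ 0.22766492, -0.81309027, -0.53577318]]), 't': array([0.51857543, 0.13864483, 1.04170563])}
top {'K': array([[475.60729635,   0.        , 254.96460446],
       [  0.        , 475.60729635, 193.54437061],
       [  0.        ,   0.        ,   1.        ]]), 'R': array([[ 7.44587906e-03, -9.99971760e-01,  1.01923859e-03],
       [-9.98610385e-01, -7.48891250e-03, -5.21652684e-02],
       [ 5.21714282e-02, -6.29405960e-04, -9.98637945e-01]]), 't': array([0.02465566, 0.52523669, 1.48632161])}
```

View pics/top0.png

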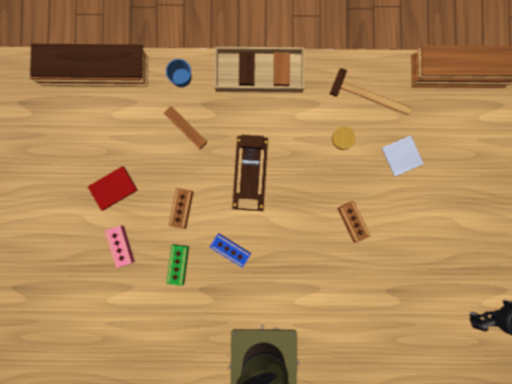

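View pics/side0.png

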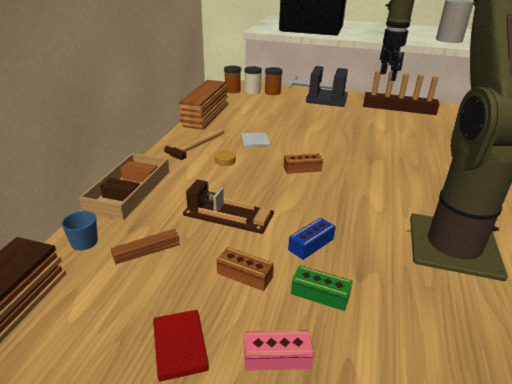

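The top view shows two plain wood boxes with marquetry, at about (181,208) and (354,221). The blue (231,250), green (177,265) and pink (119,246) look-alikes have to be left alone. The cradle is at (250,172), with its spring end up (away from the robot). I'll enlarge a crop of each to confirm.

```bash
python3 - <<'E'
import cv2, numpy as np
im=np.load("pics/top0.npz")["im"]
a=cv2.resize(im[170:260,130:220],None,fx=4,fy=4,interpolation=cv2.INTER_CUBIC)
b=cv2.resize(im[180:270,310:400],None,fx=4,fy=4,interpolation=cv2.INTER_CUBIC)
cv2.imwrite("pics/crop1.png",np.hstack([a,b]))
c=cv2.resize(im[125:220,215:285],None,fx=6,fy=6,interpolation=cv2.INTER_CUBIC)
cv2.imwrite("pics/crop2.png",c)
E
```

```text
(no output)
```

View pics/crop1.png

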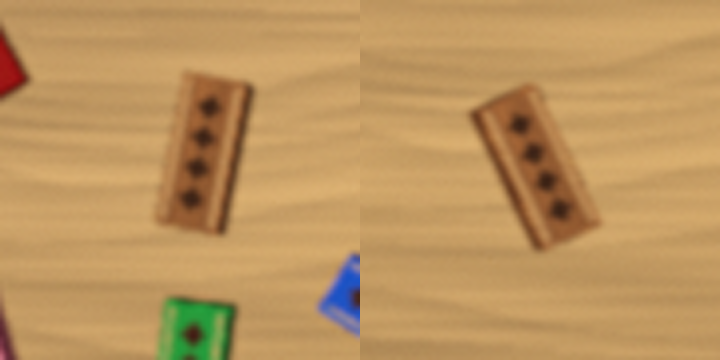

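View pics/crop2.png

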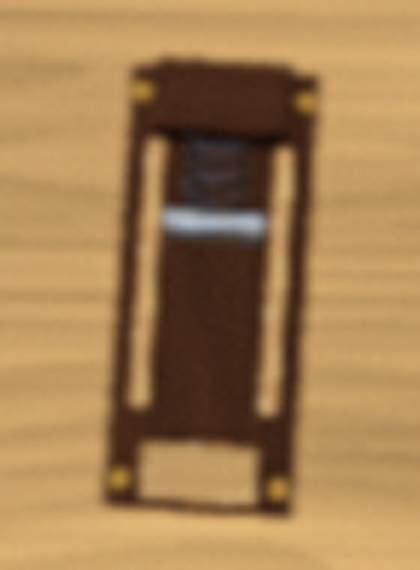

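The crops confirm both plain wood boxes, with four diamonds on each lid. The cradle's plate is at crop (213,222) and its light sill at (198,475). Next I'll measure the poses.

```bash
cat > h.py <<'E'
import cv2, numpy as np
def cal(n):
    c=np.load(f"pics/{n}_cal.npz"); return c["K"],c["R"],c["t"]
def onplane(n,uv,z):
    K,R,t=cal(n); uv=np.atleast_2d(np.array(uv,float))
    d=(np.linalg.inv(K)@np.c_[uv,np.ones(len(uv))].T); D=R.T@d; o=-R.T@t
    s=(z-o[2])/D[2]; return (o[:,None]+D*s).T
def cloud(n,d):
    K,R,t=cal(n); v,u=np.mgrid[:d.shape[0],:d.shape[1]]
    p=np.stack([(u-K[0,2])/K[0,0]*d,(v-K[1,2])/K[1,1]*d,d],-1)
    return (p-t)@R
E
python3 - <<'E'
from h import *
f=np.load("pics/top0.npz"); im,d=f["im"],f["d"]; P=cloud("top",d)
print("table z",np.median(P[290:310,100:200,2]))
g=cv2.cvtColor(im,cv2.COLOR_BGR2GRAY)
for nm,(u0,u1,v0,v1) in dict(L=(160,202,180,236),R=(330,378,195,250)).items():
    Z=P[v0:v1,u0:u1,2]; m=(Z>0.034).astype(np.uint8)
    v,u=np.nonzero(m); rc=cv2.minAreaRect(np.c_[u+u0,v+v0].astype(np.float32))
    X=P[v0:v1,u0:u1][m>0]
    print(nm,"z",np.median(X[:,2]),"cloud mean",X.mean(0), "rect",rc)
    Y=onplane("top",cv2.boxPoints(rc),0.044); print(Y.mean(0),"\n",Y[:,:2])
    # diamonds
    gg=cv2.resize(im[v0:v1,u0:u1],None,fx=8,fy=8,interpolation=cv2.INTER_CUBIC).max(-1)
    mm=cv2.resize(cv2.erode(m,np.ones((3,3))),None,fx=8,fy=8,interpolation=cv2.INTER_NEAREST)
    k=((gg<95)&(mm>0)).astype(np.uint8)
    n,l,st,c=cv2.connectedComponentsWithStats(k)
    c=[(ci/8-0.44+[u0,v0]) for ci,s in zip(c[1:],st[1:]) if s[4]>150]
    D=onplane("top",c,0.044)
    print("diam",np.round(c,1).tolist(),D[:,:2].round(4).tolist(),D.mean(0), np.degrees(np.arctan2(*(D[0]-D[-1])[[1,0]])))
# cradle screws
hs=cv2.cvtColor(im,cv2.COLOR_BGR2HSV)
c=[(215+x/6,125+y/6) for x,y in [(143,91),(306,101),(119,478),(277,489)]]
c=np.array(c)-0.42
D=onplane("top",c,0.012); print("screws",D[:,:2].round(4).tolist(), D.mean(0))
for v in range(125,220,4): print(v,(P[v,236:272:2,2]*1000).round().astype(int))
E
```

```text
table z 0.00020849787290508419
L z 0.04401884349355922 cloud mean [0.47707723 0.25947608 0.05500689] rect ((179.2917022705078, 204.354736328125), (47.750675201416016, 24.90223503112793), 86.72950744628906)
[0.48849111 0.26187517 0.044     ] 
 [[0.55953106 0.30565471]
 [0.56451739 0.22881734]
 [0.41742284 0.21829466]
 [0.41249316 0.29473399]]
diam [[182.0, 196.4], [180.5, 203.9], [178.9, 211.5], [177.4, 219.2]] [[0.5131, 0.2539], [0.4896, 0.2583], [0.4661, 0.2627], [0.4424, 0.2671]] [0.47780141 0.26049428 0.044     ] -10.598280953105682
R z 0.044612656571716564 cloud mean [ 0.43968819 -0.27171756  0.0664867 ] rect ((352.6966857910156, 219.83602905273438), (42.46126937866211, 43.90983581542969), 5.19442892074585)
[ 0.44474075 -0.27319647  0.044     ] 
 [[ 0.38281579 -0.20185085]
 [ 0.51752578 -0.21423484]
 [ 0.5066174  -0.34485264]
 [ 0.37200405 -0.33184757]]
diam [[349.6, 210.7], [353.5, 217.8], [356.2, 224.9], [359.5, 232.0]] [[0.4727, -0.2637], [0.451, -0.2756], [0.4292, -0.2839], [0.4075, -0.2942]] [ 0.44008669 -0.27933381  0.044     ] 25.047687131937202
screws [[0.6958, 0.0824], [
[... 920 characters left out ...]
  8 26  9 14  3 -1  2]
177 [12 25 15 10 11 10 14 12 13 16 13 12 25 16 10 -3 -3  6]
181 [19 27  9 19 17  8 17  8 16 15 13 12 28  9 11  1  4  3]
185 [ 9 28 14  9 15  8 13 15 14 13 11 25 27 16 13  0  3  3]
189 [27 23 16  8  7 12 10  8 14 12  9 22 28 19 11  2 -3  2]
193 [ 14  22  18  12  19  11  11   9  16  11  15  32  26  10 -11  -2   0   1]
197 [10 12  5 12 10  8 15 11 16 12 11 23  6 16  3  6 -4  5]
201 [11 26 25 22 24 26 35 22 29 27 30 11 15 11 -1 -2  4  3]
205 [ 6 27 28 25 23 24 29 27 26 26 28 16 23 11  0 -3  3  4]
209 [11  7 12 14 14 15 12 17 18 14 13 13 16 15  3 -3  1 -4]
213 [-1  5  4 -1 -1  6  4 11 -2 -1 -3  4  4  3  2  2 -1  5]
217 [ 1 10  3 -3  2  3 -3  2 -1  7  0  4 -1  3 -1 -2  0  2]
```

```bash
python3 - <<'E'
from h import *
f=np.load("pics/top0.npz"); im,d=f["im"],f["d"]
u0,v0,s=215,125,8
c=cv2.resize(im[v0:220,u0:285],None,fx=s,fy=s,interpolation=cv2.INTER_CUBIC)
v=c.max(-1); k=(v>120).astype(np.uint8)
n,l,st,ce=cv2.connectedComponentsWithStats(k)
pts={}
for i in range(1,n):
    if st[i][4]<300 or st[i][4]>60000: continue
    vv,uu=np.nonzero(l==i); rc=cv2.minAreaRect(np.c_[uu,vv].astype(np.float32))
    z=.068 if (st[i][2]>st[i][3] and ce[i][1]<500 and st[i][4]>1500 and ce[i][1]>200 and ce[i][1]<350) else .026
    b=cv2.boxPoints(rc)/s-0.44+[u0,v0]
    W=onplane("top",b,z); 
    print(i,st[i],"uv",(ce[i]/s+[u0,v0]).round(1),"z",z,"ctr",W.mean(0)[:2].round(4),"corners",W[:,:2].round(4).tolist())
E
```

```text
2 [  170   184   224   372 24601] uv [250.2 170. ] z 0.026 ctr [0.5957 0.0452] corners [[0.5271, 0.0896], [0.6692, 0.0814], [0.6643, 0.0005], [0.5222, 0.0092]]
```

```bash
python3 - <<'E'
from h import *
f=np.load("pics/top0.npz"); im,d=f["im"],f["d"]
u0,v0,s=215,125,8
c=cv2.resize(im[v0:220,u0:285],None,fx=s,fy=s,interpolation=cv2.INTER_CUBIC)
v=c.max(-1).astype(int)
def cr(arr,lo=120):
    o=[];
    for i in range(len(arr)-1):
        if (arr[i]-lo)*(arr[i+1]-lo)<0: o.append(i+0.5)
    return np.array(o)
for row in (150,158,170,180,185,190): # cheek edges
    o=cr(v[(row-v0)*s])/s-.44+u0
    W=onplane("top",np.c_[o,np.full(len(o),row-.44)],.026); print(row,o.round(1),W[:,1].round(4),W[0,0].round(4))
for col in (242,246,250,254):
    o=cr(v[:,(col-u0)*s])/s-.44+v0
    W=onplane("top",np.c_[np.full(len(o),col-.44),o],.026); W2=onplane("top",np.c_[np.full(len(o),col-.44),o],.068)
    print(col,o.round(1),W[:,0].round(4),"z68",W2[:,0].round(4),W[0,1].round(4),W2[0,1])
E
```

```text
150 [236.1 242.4 260.9 263.1 266.5] [ 0.0888  0.0692  0.011   0.004  -0.0066] 0.6624
158 [235.4 241.6 263.5 266.4] [ 0.091   0.0713  0.0026 -0.0064] 0.6371
170 [237.2 240.7 262.7 265.2] [ 0.0847  0.0737  0.0047 -0.0031] 0.5993
180 [234.  236.4 240.2 258.2 261.7 264.9] [ 0.0946  0.0872  0.075   0.0186  0.0077 -0.0021] 0.5678
185 [233.7 236.2 239.7 258.  264.4] [ 0.0952  0.0874  0.0764  0.0193 -0.0007] 0.5521
190 [233.1 239.7 257.5 261.2 264.1] [0.097  0.0763 0.0208 0.009  0.    ] 0.5364
242 [148.  163.2 198.1 208.  208.9] [0.6675 0.6193 0.5097 0.4789 0.4762] z68 [0.6612 0.6144 0.508  0.478  0.4753] 0.0718 0.07059814162588895
246 [134.7 159.6 163.  198.1 208.5 209.2] [0.7095 0.6308 0.6202 0.5098 0.4774 0.4751] z68 [0.7021 0.6256 0.6153 0.5081 0.4766 0.4743] 0.0596 0.058725523800474855
250 [135.  160.1 163.  198.4 209.5] [0.7088 0.6293 0.6203 0.5092 0.4744] z68 [0.7014 0.6242 0.6154 0.5074 0.4736] 0.047 0.046482775720847816
254 [135.2 160.2 163.  198.7 209.6] [0.7081 0.629  0.6204 0.5081 0.4741] z68 [0.7007 0.6239 0.6155 0.5063 0.4733] 0.0344 0.03424049275593886
```

```bash
python3 - <<'E'
from h import *
f=np.load("pics/top0.npz"); im,d=f["im"],f["d"]
g=im.max(-1).astype(int)
for r in (152,156,168,172,176,180,184,188,190,192): print(r,g[r,232:270].tolist())
def cen(row,a,b):
    w=np.clip(g[row,a:b]-75,0,None); return (w*np.arange(a,b)).sum()/w.sum()
M=[]
for r in range(167,189):
    L=cen(r,236,243); R=cen(r,258,264); M.append((r,L,R))
M=np.array(M)
WL=onplane("top",M[:,[1,0]],.026); WR=onplane("top",M[:,[2,0]],.026)
pl=np.polyfit(WL[:,0],WL[:,1],1); pr=np.polyfit(WR[:,0],WR[:,1],1); print(pl,pr,np.degrees(np.arctan([pl[0],pr[0]])))
for x in (.5,.5845,.6): print(x,np.polyval(pl,x),np.polyval(pr,x),(np.polyval(pl,x)+np.polyval(pr,x))/2)
for col in (243,246,250,254): print(col,g[155:168,col].tolist(), g[194:213,col].tolist())
for col in (238,239,260,261): print(col,g[188:200,col].tolist())
E
```

```text
152 [202, 203, 198, 168, 115, 74, 101, 168, 200, 180, 123, 75, 61, 59, 55, 51, 51, 54, 54, 55, 55, 58, 56, 51, 55, 60, 60, 72, 118, 177, 200, 166, 97, 64, 95, 157, 190, 199]
156 [192, 194, 184, 151, 100, 71, 108, 172, 196, 163, 100, 66, 64, 64, 59, 50, 51, 54, 59, 57, 57, 54, 53, 53, 59, 62, 64, 82, 137, 190, 205, 170, 102, 66, 101, 156, 193, 199]
168 [211, 203, 169, 108, 71, 100, 166, 196, 174, 115, 75, 69, 69, 64, 62, 60, 62, 62, 67, 66, 68, 68, 68, 67, 66, 62, 71, 118, 177, 199, 165, 98, 65, 98, 161, 198, 204, 203]
172 [207, 200, 159, 102, 77, 116, 176, 197, 166, 100, 68, 69, 69, 67, 65, 63, 61, 62, 65, 67, 66, 64, 66, 68, 66, 63, 88, 144, 191, 202, 165, 99, 69, 103, 165, 201, 208, 207]
176 [203, 184, 133, 87, 90, 144, 191, 202, 166, 103, 67, 68, 67, 67, 67, 65, 64, 64, 65, 64, 65, 65, 67, 68, 65, 65, 100, 164, 198, 185, 132, 78, 76, 121, 170, 196, 202, 201]
180 [194, 166, 119, 80, 102, 163, 195, 184, 135, 83, 66, 69, 67, 69, 67, 68, 68, 66, 64, 64, 64, 64, 66, 67, 65, 66, 102, 165, 193, 164, 102, 65, 81, 133, 178, 193, 198, 196]
184 [198, 162, 107, 76, 103, 164, 191, 162, 102, 67
[... 1068 characters left out ...]
25]
246 [59, 59, 56, 52, 84, 147, 190, 189, 126, 74, 63, 63, 62] [67, 68, 66, 70, 111, 171, 190, 194, 195, 196, 194, 195, 197, 189, 151, 118, 158, 209, 227]
250 [65, 59, 59, 64, 67, 109, 176, 183, 123, 72, 68, 65, 66] [70, 71, 70, 71, 100, 151, 183, 193, 195, 197, 195, 194, 197, 195, 168, 119, 140, 204, 225]
254 [52, 53, 59, 57, 55, 102, 172, 178, 124, 81, 67, 67, 67] [63, 63, 63, 61, 76, 127, 173, 193, 197, 197, 192, 194, 197, 200, 182, 123, 133, 202, 224]
238 [197, 200, 201, 194, 155, 101, 71, 67, 69, 72, 94, 121]
239 [165, 165, 166, 160, 127, 85, 67, 67, 66, 72, 109, 154]
260 [190, 184, 182, 184, 181, 161, 107, 70, 61, 63, 63, 62]
261 [148, 139, 138, 135, 130, 113, 81, 63, 62, 61, 63, 62]
```

```bash
cat > plan.py <<'E'
import sys,numpy as np
# usage: plan.py x0 y0 z0 yaw0  x1 y1 z1 yaw1 : total roll, then tool-frame shift after turning
a=list(map(float,sys.argv[1:])); p,y0,q,y1=np.array(a[:3]),a[3],np.array(a[4:7]),a[7]
def tool(yaw):
    c,s=np.cos(np.radians(yaw)),np.sin(np.radians(yaw)); return np.array([[c,s,0],[s,-c,0],[0,0,-1.]])
sh=tool(y1).T@(q-p); n=int(np.ceil(np.linalg.norm(sh)/.040))
print("roll total",y0-y1,"rows",np.ceil(abs(y0-y1)/7.1)," shift after turn",sh.round(4),"n",n,"per row",(sh/max(n,1)).round(4))
E
python3 plan.py .215 -.587 .231 20.1 .440 -.279 .10 25.1
```

```text
roll total -5.0 rows 1.0  shift after turn [ 0.3344 -0.1835  0.131 ] n 11 per row [ 0.0304 -0.0167  0.0119]
```

send_rows([
  [0,[0,0,0],-5],
  [0,[0.0304,-0.0167,0.0119],0],
  [0,[0.0304,-0.0167,0.0119],0],
  [0,[0.0304,-0.0167,0.0119],0],
  [0,[0.0304,-0.0167,0.0119],0],
  [0,[0.0304,-0.0167,0.0119],0],
  [0,[0.0304,-0.0167,0.0119],0],
  [0,[0.0304,-0.0167,0.0119],0],
  [0,[0.0304,-0.0167,0.0119],0],
  [0,[0.0304,-0.0167,0.0119],0],
  [0,[0.0304,-0.0167,0.0119],0],
  [0,[0.0304,-0.0167,0.0119],0],
  [0,[0,0,0],0],
  [0,[0,0,0],0],
], grip_force=40)

```text
time_s: 1.27
position: [0.4411, -0.2757, 0.0995]
ee_rot: [-179.9, -0.0, 25.4]
contact_force: [-0.8, -0.9, 0.2]
grip_width: 0.0855
```

```bash
python3 - <<'E'
from station import r, optics
import cv2,numpy as np
c=optics.calibration("wrist"); s=r.state(); print(s["position"],s["ee_rot"],s["contact_force"],s["joint_pos"]); print(c)
im,d=optics.get_image("wrist"); cv2.imwrite("pics/w1.png",im)
# project box centre + corners
K,R,t=c["K"],c["R"],c["t"]
def pr(X):
    p=R@X+t; th=np.arctan2(np.hypot(p[0],p[1]),p[2]); ph=np.arctan2(p[1],p[0]); return K[0,0]*th*np.cos(ph)+K[0,2],K[1,1]*th*np.sin(ph)+K[1,2]
y=np.radians(25.1);ux=np.array([np.cos(y),np.sin(y),0]);uy=np.array([-np.sin(y),np.cos(y),0]);C=np.array([.44,-.279,.044])
for a,b in ((1,1),(1,-1),(-1,-1),(-1,1),(0,0)): 
    q=pr(C+ux*.06*a+uy*.025*b); print(np.round(q,1)); cv2.circle(im,tuple(int(round(v)) for v in q),3,(0,255,0),1)
cv2.imwrite("pics/w1b.png",im)
E
```

```text
[ 0.44105428 -0.27568715  0.09950231] [-1.79871316e+02 -1.16658609e-02  2.54413968e+01] [-0.76731757 -0.8932858   0.24849932] [ 30.07106166  43.82309074  -5.08272132 114.1370184    8.99170186
  22.49615449 -46.48237141]
{'K': array([[297.31863964,   0.        , 257.3143232 ],
       [  0.        , 297.31863964, 190.76291348],
       [  0.        ,   0.        ,   1.        ]]), 'R': array([[ 0.42949459, -0.90306738, -0.00192273],
       [-0.8608749 , -0.41006939,  0.30122666],
       [-0.27281643, -0.12771999, -0.95355063]]), 't': array([-0.43754398,  0.26837111,  0.34051139])}
[225.5 131. ]
[299.9 131.6]
[291.8 282.8]
[230.1 282.6]
[261.9 214.7]
```

View pics/w1b.png

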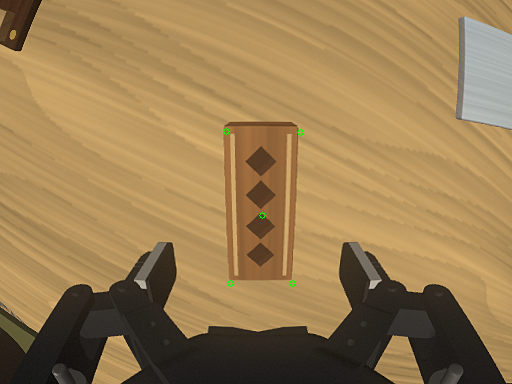

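The wrist view has the box at (225–298, 126–280), centred between the pads at about (162,265) and (353,265) to within 2–3 mm. I'll go down and grip.

send_rows([
  [0,[0.001,0,0.03],0.3],
  [0,[0,0,0.03],0],
  [0,[0,0,0.02],0],
  [0,[0,0,0.01],0],
  [0,[0,0,0],0],
  [1,[0,0,0],0],
  [1,[0,0,0],0],
  [1,[0,0,0],0],
  [1,[0,0,0],0],
  [1,[0,0,0],0],
  [1,[0,0,0],0],
  [1,[0,0,0],0],
  [1,[0,0,0],0],
], grip_force=40)

```text
time_s: 2.4
position: [0.4411, -0.2789, 0.0119]
ee_rot: [179.9, -0.1, 24.8]
contact_force: [-1.3, 0.4, 6.4]
grip_width: 0.0493
```

```bash
python3 - <<'E'
from station import r
s=r.state(); print(s["position"],s["ee_rot"],s["contact_force"],s["grip_width"],s["joint_torque"],s["wrist_torque"])
E
```

```text
[ 0.44109686 -0.27890238  0.01185263] [ 1.79893938e+02 -5.48131054e-02  2.47840752e+01] [-1.32834248  0.36326584  6.35005665] 0.049276879256760525 [-1.94905149e-01 -4.89841139e+01  7.87189230e-01 -4.14928347e+00
  1.18430320e-02 -3.21947169e-01 -4.04456689e-03] [0.13923174 0.19879934 0.02007485]
```

send_rows([
  [1,[0,0,-0.015],0],
  [1,[0,0,-0.025],0],
  [1,[0,0,-0.025],0],
  [1,[0,0,-0.015],0],
  [1,[0,0,0],0],
  [1,[0,0,0],0],
  [1,[0,0,0],0],
  [1,[0,0,0],0],
  [1,[0,0,0],0],
  [1,[0,0,0],0],
])

```text
time_s: 3.23
position: [0.4401, -0.278, 0.0895]
ee_rot: [-179.9, 0.1, 24.8]
contact_force: [0.7, 0.0, -5.1]
grip_width: 0.0495
```

```bash
python3 - <<'E'
from station import r,optics
import cv2
s=r.state(); print(s["position"],s["ee_rot"],s["contact_force"],s["grip_width"],s["joint_torque"],s["wrist_torque"])
for i in range(3):
    im,d=optics.get_image("wrist"); s=r.state(); print(s["contact_force"],s["wrist_torque"])
cv2.imwrite("pics/w2.png",im)
E
```

```text
[ 0.44009624 -0.2780217   0.08948341] [-1.79922721e+02  6.35131555e-02  2.48068817e+01] [ 0.74449328  0.00876212 -5.08720696] 0.049521257140757516 [ 1.23459060e-02 -5.19940853e+01  3.43101891e-01 -7.81477511e+00
  3.50147850e-03  1.11526591e-02 -2.52490590e-04] [-0.00662947 -0.05194168  0.01188411]
[-0.83677239  0.31953958 -4.00554475] [-0.00528241  0.00888687  0.05083806]
[-0.11068477  0.03110348 -4.61672594] [-0.03666758  0.02058294 -0.02101852]
[-0.03811958  0.10652725 -5.54975565] [-0.02487875  0.00448308 -0.00693973]
```

View pics/w2.png

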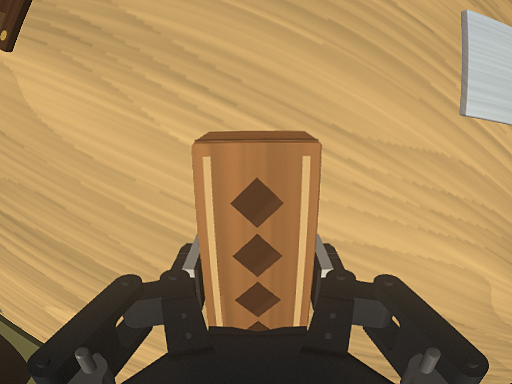

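The first box pulls about 4.9 N, so it is the full one. To compare as the task asks, I'll set it down upright and lift the other.

send_rows([
  [1,[0,0,0.02],0],
  [1,[0,0,0.025],0],
  [1,[0,0,0.018],0],
  [1,[0,0,0.01],0],
  [1,[0,0,0.005],0],
  [1,[0,0,0],0],
  [1,[0,0,0],0],
])

```text
time_s: 3.97
position: [0.4411, -0.2786, 0.0129]
ee_rot: [179.9, -0.0, 24.8]
contact_force: [0.1, -0.4, -4.4]
grip_width: 0.0493
```

```bash
python3 plan.py .4405 -.2785 .150 24.8  .479 .260 .10 -10.6
```

```text
roll total 35.4 rows 5.0  shift after turn [-0.0612 -0.5364  0.05  ] n 14 per row [-0.0044 -0.0383  0.0036]
```

send_rows([
  [1,[0,0,0.002],0],
  [1,[0,0,0.0],0],
  [0,[0,0,0],0],
  [0,[0,0,0],0],
  [0,[0,0,0],0],
  [0,[0,0,0],0],
  [0,[0,0,0],0],
  [0,[0,0,-0.02],0],
  [0,[0,0,-0.04],0],
  [0,[0,0,-0.04],0],
  [0,[0,0,-0.04],0],
])

```text
time_s: 4.88
position: [0.4399, -0.278, 0.1516]
ee_rot: [-179.9, 0.1, 24.8]
contact_force: [0.7, -0.9, 0.1]
grip_width: 0.0849
```

```bash
python3 - <<'E'
from station import r,optics
import cv2
s=r.state(); print(s["position"],s["ee_rot"],s["contact_force"],s["grip_width"])
E
```

```text
[ 0.43994135 -0.27799203  0.15162948] [-1.79931993e+02  5.91284797e-02  2.48055607e+01] [ 0.68122738 -0.88169007  0.09103085] 0.0849000714965592
```

Now the turn and the carry over to the other box.

send_rows([
  [0,[0,0,0],7.1],
  [0,[0,0,0],7.1],
  [0,[0,0,0],7.1],
  [0,[0,0,0],7.1],
  [0,[0,0,0],7.0],
  [0,[-0.0044,-0.0383,0.0036],0],
  [0,[-0.0044,-0.0383,0.0036],0],
  [0,[-0.0044,-0.0383,0.0036],0],
  [0,[-0.0044,-0.0383,0.0036],0],
  [0,[-0.0044,-0.0383,0.0036],0],
  [0,[-0.0044,-0.0383,0.0036],0],
  [0,[-0.0044,-0.0383,0.0036],0],
  [0,[-0.0044,-0.0383,0.0036],0],
  [0,[-0.0044,-0.0383,0.0036],0],
  [0,[-0.0044,-0.0383,0.0036],0],
  [0,[-0.0044,-0.0383,0.0036],0],
  [0,[-0.0044,-0.0383,0.0036],0],
  [0,[-0.0044,-0.0383,0.0036],0],
  [0,[-0.0044,-0.0383,0.0036],0],
])

```text
time_s: 6.47
position: [0.4783, 0.2621, 0.0997]
ee_rot: [180.0, 0.0, -10.6]
contact_force: [1.2, 0.2, -0.6]
grip_width: 0.0853
```

send_rows([
  [0,[0,0,0],0],
  [0,[0,0,0],0],
])

```text
time_s: 6.63
position: [0.4778, 0.2636, 0.0994]
ee_rot: [-179.9, 0.0, -10.2]
contact_force: [-1.0, -0.4, 0.1]
grip_width: 0.0853
```

```bash
cat > wv.py <<'E'
import sys
from station import r, optics
import cv2,numpy as np
def look(name,pts=()):
    c=optics.calibration("wrist"); s=r.state(); print(s["time_s"],s["position"],s["ee_rot"],s["contact_force"],s["grip_width"])
    im,d=optics.get_image("wrist")
    K,R,t=c["K"],c["R"],c["t"]
    for X in pts:
        p=R@X+t; th=np.arctan2(np.hypot(p[0],p[1]),p[2]); ph=np.arctan2(p[1],p[0])
        q=K[0,0]*th*np.cos(ph)+K[0,2],K[1,1]*th*np.sin(ph)+K[1,2]; print(np.round(q,1)); cv2.circle(im,tuple(int(round(v)) for v in q),3,(0,255,0),1)
    cv2.imwrite(f"pics/{name}.png",im)
def rect(C,yaw,l,w):
    y=np.radians(yaw);ux=np.array([np.cos(y),np.sin(y),0]);uy=np.array([-np.sin(y),np.cos(y),0])
    return [np.array(C)+ux*l/2*a+uy*w/2*b for a,b in ((1,1),(1,-1),(-1,-1),(-1,1))]
E
python3 - <<'E'
from wv import *
look("w3",rect([.478,.260,.044],-10.6,.12,.05))
E
```

```text
6.6333 [0.47781718 0.26363788 0.09940126] [-1.79919412e+02  2.89693381e-02 -1.02444934e+01] [-1.01467401 -0.44006465  0.05363988] 0.08528491105075091
[228.  125.2]
[302.6 126. ]
[294.2 278.9]
[232.  278.8]
```

View pics/w3.png

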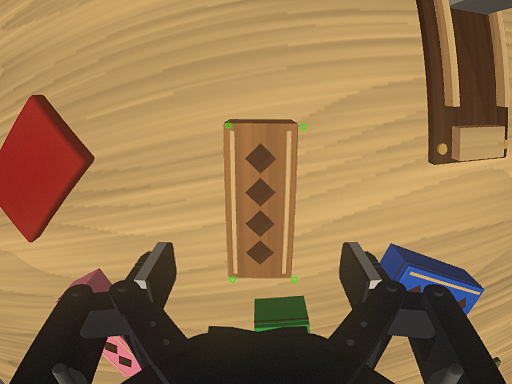

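The second box sits at (224–298, 121–278), centred between the pads, and the blue one is clear of the fingers. Same grip and lift.

send_rows([
  [0,[0.001,0,0.03],0],
  [0,[0,0,0.03],0],
  [0,[0,0,0.018],0],
  [0,[0,0,0.01],0],
  [0,[0,0,0],0],
  [1,[0,0,0],0],
  [1,[0,0,0],0],
  [1,[0,0,0],0],
  [1,[0,0,0],0],
  [1,[0,0,0],0],
  [1,[0,0,0],0],
  [1,[0,0,-0.015],0],
  [1,[0,0,-0.02],0],
  [1,[0,0,-0.015],0],
  [1,[0,0,0],0],
  [1,[0,0,0],0],
  [1,[0,0,0],0],
  [1,[0,0,0],0],
])

```text
time_s: 8.18
position: [0.479, 0.2596, 0.0611]
ee_rot: [179.9, 0.1, -10.6]
contact_force: [0.6, 0.0, -2.4]
grip_width: 0.0492
```

```bash
python3 - <<'E'
from station import r,optics
for i in range(3):
    im,d=optics.get_image("wrist"); s=r.state(); print(s["position"],s["contact_force"],s["grip_width"])
E
```

```text
[0.47899828 0.25960096 0.06101759] [ 0.77125874  0.91180066 -2.5628437 ] 0.04957369116550968
[0.47911777 0.25957339 0.06107208] [ 0.5698769  -0.06028561 -1.33640692] 0.04964204344209182
[0.47920956 0.25961705 0.06118745] [-0.27496819  0.75307727 -1.55395091] 0.04932236240776602
```

The second box pulls about 1.9 N, so it is empty and box R (right) is the full one. I'll set this one down where it was.

send_rows([
  [1,[0,0,0.02],0],
  [1,[0,0,0.02],0],
  [1,[0,0,0.009],0],
  [1,[0,0,0.002],0],
  [1,[0,0,0],0],
  [1,[0,0,0],0],
  [0,[0,0,0],0],
  [0,[0,0,0],0],
  [0,[0,0,0],0],
  [0,[0,0,0],0],
  [0,[0,0,0],0],
  [0,[0,0,-0.02],0],
  [0,[0,0,-0.04],0],
  [0,[0,0,-0.04],0],
  [0,[0,0,-0.04],0],
])

```text
time_s: 9.58
position: [0.4791, 0.2595, 0.1522]
ee_rot: [179.9, 0.1, -10.6]
contact_force: [0.5, 1.5, -0.6]
grip_width: 0.0854
```

```bash
python3 - <<'E'
from wv import *
look("w4")
E
python3 plan.py .479 .26 .150 -10.6  .440 -.278 .10 24.8
```

```text
9.5833 [0.47912736 0.25949845 0.15217369] [ 1.79937673e+02  6.39610167e-02 -1.06140652e+01] [ 0.50649581  1.54068788 -0.58937245] 0.08537947364230337
roll total -35.4 rows 5.0  shift after turn [-0.2611  0.472   0.05  ] n 14 per row [-0.0186  0.0337  0.0036]
```

View pics/w4.png

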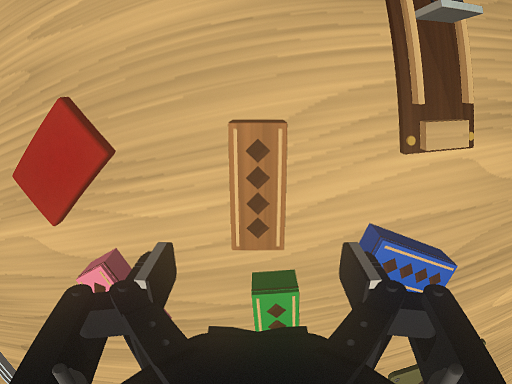

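The empty box stands upright at (228–287, 120–250), where it was. Back to the full one.

send_rows([
  [0,[0,0,0],-7.1],
  [0,[0,0,0],-7.1],
  [0,[0,0,0],-7.1],
  [0,[0,0,0],-7.1],
  [0,[0,0,0],-7.0],
  [0,[-0.0186,0.0337,0.0036],0],
  [0,[-0.0186,0.0337,0.0036],0],
  [0,[-0.0186,0.0337,0.0036],0],
  [0,[-0.0186,0.0337,0.0036],0],
  [0,[-0.0186,0.0337,0.0036],0],
  [0,[-0.0186,0.0337,0.0036],0],
  [0,[-0.0186,0.0337,0.0036],0],
  [0,[-0.0186,0.0337,0.0036],0],
  [0,[-0.0186,0.0337,0.0036],0],
  [0,[-0.0186,0.0337,0.0036],0],
  [0,[-0.0186,0.0337,0.0036],0],
  [0,[-0.0186,0.0337,0.0036],0],
  [0,[-0.0186,0.0337,0.0036],0],
  [0,[-0.0186,0.0337,0.0036],0],
])

```text
time_s: 11.22
position: [0.4406, -0.2797, 0.1003]
ee_rot: [-180.0, 0.0, 24.8]
contact_force: [1.5, 0.4, -0.0]
grip_width: 0.0853
```

send_rows([
  [0,[0,0,0],0],
  [0,[0,0,0],0],
  [0,[0,0,0],0],
])

```text
time_s: 11.47
position: [0.4411, -0.2771, 0.1004]
ee_rot: [-180.0, -0.0, 24.8]
contact_force: [-0.2, 0.6, -0.1]
grip_width: 0.0854
```

```bash
python3 - <<'E'
from wv import *
look("w5")
E
```

```text
11.4667 [ 0.44106878 -0.27706835  0.10042015] [-1.79950076e+02 -1.35576149e-02  2.47873456e+01] [-0.1781235   0.59321385 -0.06231088] 0.08535129411913131
```

View pics/w5.png

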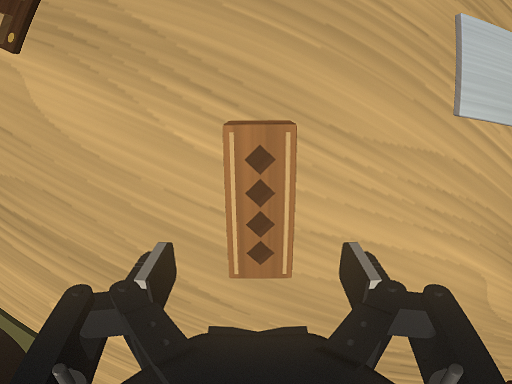

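send_rows([
  [0,[0.0,0,0.03],0],
  [0,[0,0,0.03],0],
  [0,[0,0,0.018],0],
  [0,[0,0,0.01],0],
  [0,[0,0,0],0],
  [1,[0,0,0],0],
  [1,[0,0,0],0],
  [1,[0,0,0],0],
  [1,[0,0,0],0],
  [1,[0,0,0],0],
  [1,[0,0,0],0],
  [1,[0,0,-0.02],0],
  [1,[0,0,-0.03],0],
  [1,[0,0,-0.04],0],
  [1,[0,0,-0.02],0],
  [1,[0,0,0],0],
  [1,[0,0,0],0],
])

```text
time_s: 12.93
position: [0.4414, -0.278, 0.1235]
ee_rot: [179.9, -0.1, 24.8]
contact_force: [-0.8, 0.5, -5.6]
grip_width: 0.0492
```

```bash
python3 - <<'E'
from wv import *
c=optics.calibration("wrist"); s=r.state(); print(s["position"],s["ee_rot"],s["contact_force"],s["grip_width"])
K,R,t=c["K"],c["R"],c["t"]; tcp=s["position"]
yaw=np.radians(s["ee_rot"][2]); ux=np.array([np.cos(yaw),np.sin(yaw),0])
def ray(u,v,z,R,t):
    a=(np.array([u,v])-K[:2,2])/K[0,0]; th=np.hypot(*a); d=np.r_[a/th*np.sin(th),np.cos(th)]
    D=R.T@d; o=-R.T@t; return o+D*(z-o[2])/D[2]
# for w5: camera translate back by tcp difference
t5=np.array([.44107,-.27707,.10042]); off=t5-tcp
o=-R.T@t+off; tt=-R@o
f=ray(260,124,.044,R,tt); b=ray(260,277.5,.044,R,tt); print(f,b,(f+b)/2,np.linalg.norm(f-b),"box ctr ahead of TCP(w5)",((f+b)/2-t5)@ux)
im,d=optics.get_image("wrist"); cv2.imwrite("pics/w6.png",im)
E
python3 plan.py .4405 -.278 .120 24.8  .5535 .0478 .12 -3.3
```

```text
[ 0.44142607 -0.27796266  0.1234917 ] [ 1.79896879e+02 -7.68604294e-02  2.47769031e+01] [-0.76961111  0.52269336 -5.56171296] 0.04922471793136521
[ 0.49815989 -0.25208837  0.044     ] [ 0.38959153 -0.30258202  0.044     ] [ 0.44387571 -0.2773352   0.044     ] 0.11973594409193401 box ctr ahead of TCP(w5) 0.0024362924731262717
roll total 28.1 rows 4.0  shift after turn [ 0.0941 -0.3318  0.    ] n 9 per row [ 0.0105 -0.0369  0.    ]
```

View pics/w6.png

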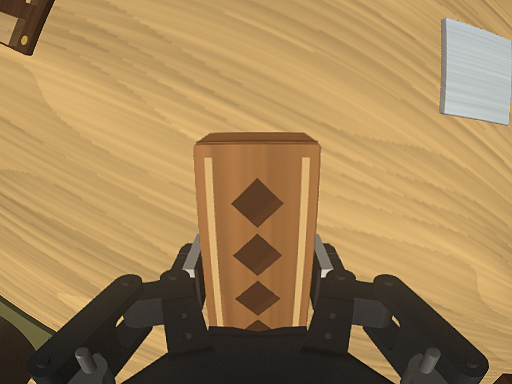

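```bash
python3 plan.py .4414 -.278 .1235 24.8  .4936 .0512 .15 -3.3
```

```text
roll total 28.1 rows 4.0  shift after turn [ 0.0332 -0.3317 -0.0265] n 9 per row [ 0.0037 -0.0369 -0.0029]
```

send_rows([
  [1,[0,0,0],7.0],
  [1,[0,0,0],7.0],
  [1,[0,0,0],7.0],
  [1,[0,0,0],7.1],
  [1,[0.0037,-0.032,-0.0029],0],
  [1,[0.0037,-0.0369,-0.0029],0],
  [1,[0.0037,-0.0369,-0.0029],0],
  [1,[0.0037,-0.0369,-0.0029],0],
  [1,[0.0037,-0.0369,-0.0029],0],
  [1,[0.0037,-0.0369,-0.0029],0],
  [1,[0.0037,-0.0369,-0.0029],0],
  [1,[0.0037,-0.0369,-0.0029],0],
  [1,[0.0037,-0.0369,-0.0029],0],
  [1,[0,-0.0049,0],0],
  [1,[0,0,0],0],
  [1,[0,0,0],0],
])

```text
time_s: 14.32
position: [0.4921, 0.0521, 0.1471]
ee_rot: [179.9, 0.2, -3.2]
contact_force: [-0.0, -0.9, -4.4]
grip_width: 0.0494
```

```bash
python3 - <<'E'
from wv import *
O=np.array([.5685,.0469,0]); ux=np.array([.9983,-.0576,0]); uy=np.array([.0576,.9983,0])
P=lambda x,y,z: O+ux*x+uy*y+np.array([0,0,z])
look("w7",[P(-.042,.034,.026),P(-.042,-.034,.026),P(.048,.026,.068),P(.048,-.026,.068),P(.098,.034,.026),P(.098,-.034,.026)])
E
```

```text
14.3167 [0.49212687 0.05210351 0.14708503] [179.90570019   0.20525318  -3.20141138] [-0.02233914 -0.89045922 -4.35030643] 0.049396886148991515
[221.7 148. ]
[297.1 148.1]
[224.8  38.6]
[295.7  39. ]
[221.2  -4. ]
[298.2  -3.6]
```

View pics/w7.png

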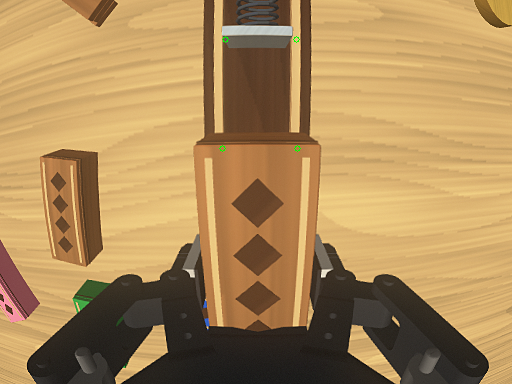

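```bash
cat >> wv.py <<'E'
def ray(u,v,z,c):
    K,R,t=c["K"],c["R"],c["t"]
    a=(np.array([u,v])-K[:2,2])/K[0,0]; th=np.hypot(*a); d=np.r_[a/th*np.sin(th),np.cos(th)]
    D=R.T@d; o=-R.T@t; return o+D*(z-o[2])/D[2]
E
python3 - <<'E'
from wv import *
c=optics.calibration("wrist"); tcp=r.state()["position"]; print(tcp)
y=np.radians(-3.2); ux=np.array([np.cos(y),np.sin(y),0]); uy=np.array([-ux[1],ux[0],0])
im=cv2.imread("pics/w7.png"); cv2.imwrite("pics/w7c.png",cv2.resize(im[0:150,190:330],None,fx=4,fy=4,interpolation=cv2.INTER_CUBIC))
for n,u,v,z in (("plateL",223,36,.068),("plateR",292,36,.068),("boxfrontL",192,143,tcp[2]+.032),("boxfrontR",321,143,tcp[2]+.032)):
    p=ray(u,v,z,c)-tcp; print(n,"rel fwd",p@ux,"lat",p@uy)
E
```

```text
[0.49219782 0.05081581 0.14735109]
plateL rel fwd 0.12684787758487565 lat 0.026009600452388974
plateR rel fwd 0.12676095637245222 lat -0.02468665080175728
boxfrontL rel fwd 0.06226097561638913 lat 0.026251232595891762
boxfrontR rel fwd 0.06210081065545864 lat -0.023080466615241366
```

View pics/w7c.png

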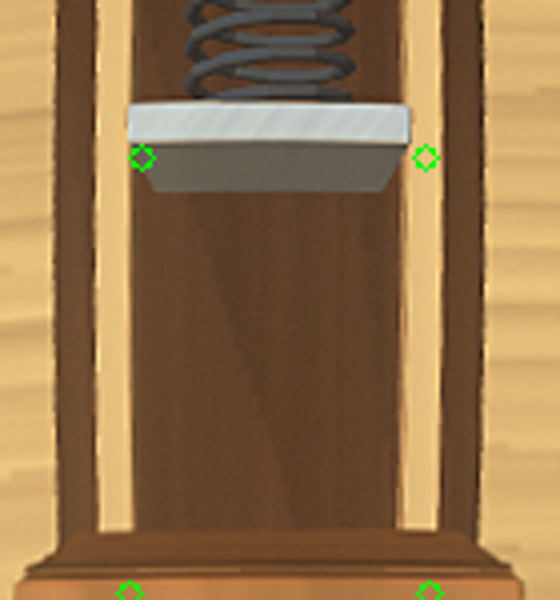

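The wrist view shows the plate face's top edge at (222–292, 36) and the cheeks at about (216,100) and (296,100). The held box is aligned laterally within 1 mm, and its front is 65 mm short of the plate. I'll move forward and down, stopping just above the sill.

send_rows([
  [1,[0.02,0.0,0],0],
  [1,[0.025,0,0],0],
  [1,[0.0136,0,0],0],
  [1,[0,0,0.02],0],
  [1,[0,0,0.03],0],
  [1,[0,0,0.03],0],
  [1,[0,0,0.015],0],
  [1,[0,0,0.007],0],
  [1,[0,0,0],0],
  [1,[0,0,0],0],
])

```text
time_s: 15.2
position: [0.5521, 0.0473, 0.0467]
ee_rot: [180.0, 0.0, -3.4]
contact_force: [0.9, -0.1, -4.4]
grip_width: 0.0494
```

```bash
python3 - <<'E'
from wv import *
look("w8")
im,d=optics.get_image("side"); cv2.imwrite("pics/s8.png",cv2.resize(im[160:260,150:310],None,fx=5,fy=5,interpolation=cv2.INTER_CUBIC))
c=optics.calibration("wrist"); tcp=r.state()["position"]; print(tcp)
E
```

```text
15.2 [0.55213062 0.04727256 0.04674011] [ 1.79953111e+02  6.63619005e-03 -3.40694719e+00] [ 0.92664395 -0.10574758 -4.41868244] 0.049406542140979864
[0.55301569 0.04800892 0.04780357]
```

View pics/w8.png

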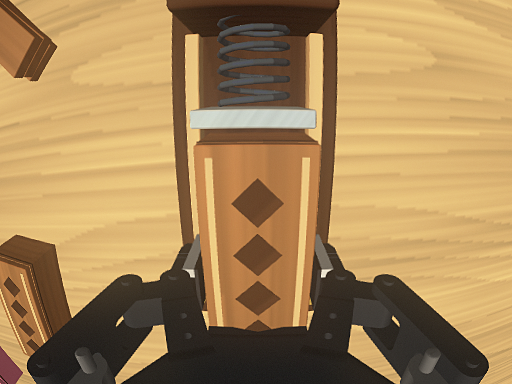

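View pics/s8.png

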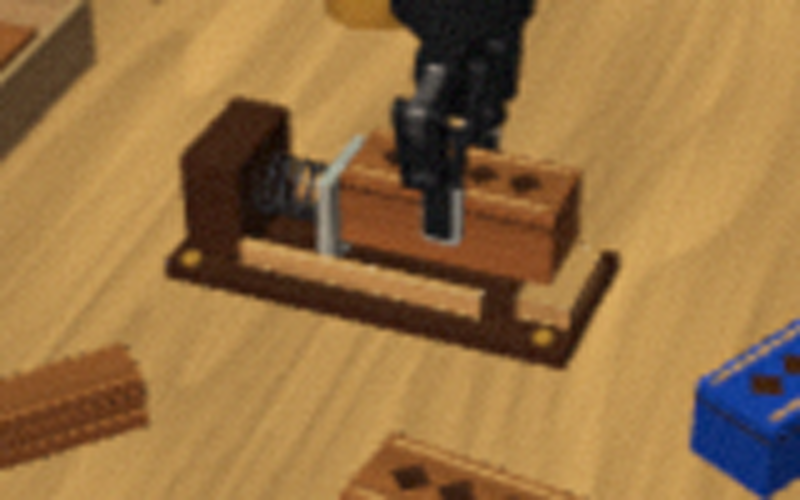

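Side view: the box hangs level just above the sill, its front close to the plate. I'll lower it onto the sill at low grip force so it tips in the pads, watching the force.

send_rows([
  [1,[0,-0.001,0.004],0],
  [1,[0,0,0.004],0],
  [1,[0,0,0.002],0],
  [1,[0,0,0.002],0],
  [1,[0,0,0],0],
], grip_force=20)

```text
time_s: 15.72
position: [0.5556, 0.0498, 0.0363]
ee_rot: [-180.0, -0.4, -3.3]
contact_force: [3.1, 0.3, 5.4]
grip_width: 0.0494
```

send_rows([
  [1,[0,0,0.002],0],
  [1,[0,0,0.001],0],
  [1,[0,0,0],0],
], grip_force=20)

```text
time_s: 15.97
position: [0.5571, 0.0497, 0.0339]
ee_rot: [-179.9, -0.6, -3.3]
contact_force: [5.5, -0.9, 6.3]
grip_width: 0.0494
```

```bash
python3 - <<'E'
from wv import *
look("w9")
im,d=optics.get_image("side"); cv2.imwrite("pics/s9.png",cv2.resize(im[160:260,150:310],None,fx=5,fy=5,interpolation=cv2.INTER_CUBIC))
s=r.state(); print(s["position"],s["contact_force"],s["wrist_torque"])
E
```

```text
15.9667 [0.55705934 0.04968319 0.03386484] [-179.9470866    -0.58248998   -3.30425739] [ 5.51725642 -0.89562263  6.32258963] 0.04935341722583133
[0.55710373 0.0497293  0.03388765] [ 4.24998316 -0.45527571  7.35589692] [-0.03746223 -0.58533165  0.00961198]
```

View pics/s9.png

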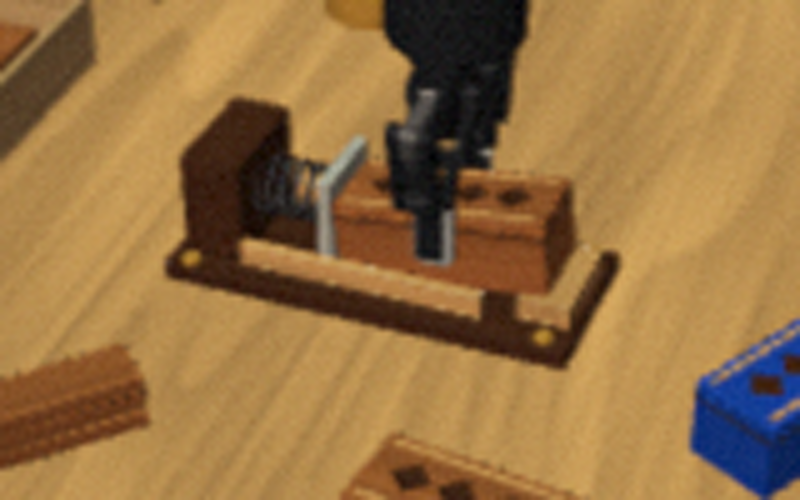

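View pics/w9.png

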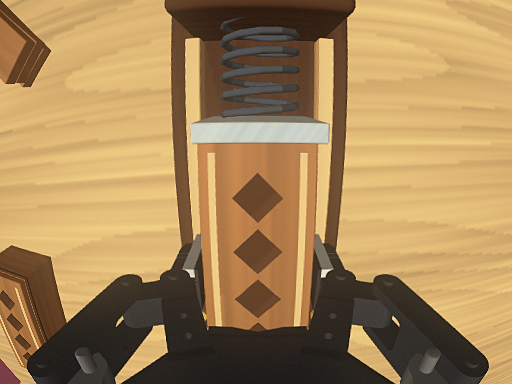

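The box has tipped nose-down and its front has reached the plate. I'll let go.

send_rows([
  [0.5,[0,0,0],0],
  [0.3,[0,0,0],0],
  [0,[0,0,0],0],
  [0,[0,0,0],0],
  [0,[0,0,0],0],
  [0,[0,0,0],0],
])

```text
time_s: 16.57
position: [0.5517, 0.0497, 0.0315]
ee_rot: [180.0, 0.0, -3.3]
contact_force: [0.2, 1.1, 0.3]
grip_width: 0.0855
```

```bash
python3 - <<'E'
from wv import *
look("w10")
im,d=optics.get_image("side"); cv2.imwrite("pics/s10.png",cv2.resize(im[160:260,150:310],None,fx=5,fy=5,interpolation=cv2.INTER_CUBIC))
E
```

```text
16.5667 [0.5517112  0.04965441 0.03152938] [ 1.79991291e+02  3.83217830e-02 -3.29428048e+00] [0.2382587  1.14617438 0.34989998] 0.08547671717558479
```

View pics/s10.png

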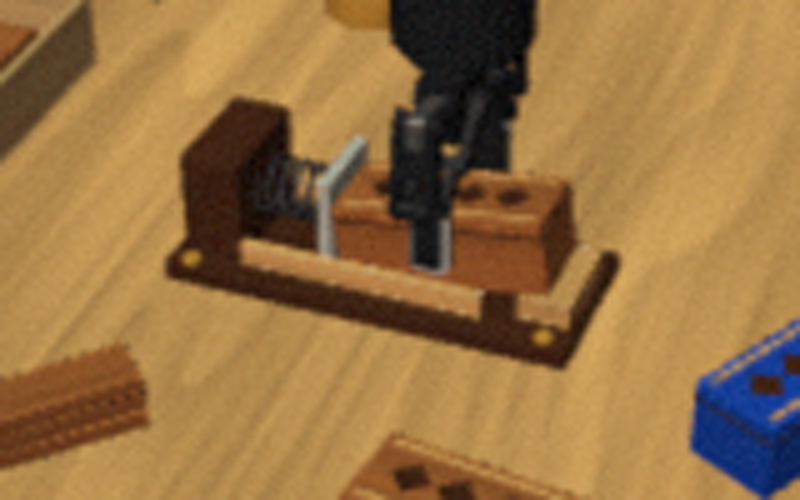

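View pics/w10.png

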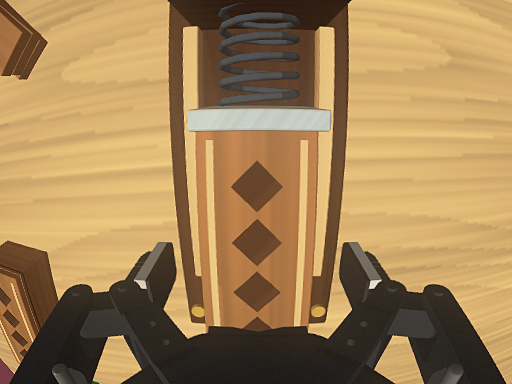

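Propped: nose down at the plate, rear on the sill, gripper free. I'll rise, back off behind the sill with the fingers shut, and look.

send_rows([
  [0,[0,0,-0.03],0],
  [0,[0,0,-0.04],0],
  [0,[0,0,-0.04],0],
  [1,[-0.04,0.001,0],0],
  [1,[-0.0427,0,0],0],
  [1,[0,0,0],0],
  [1,[0,0,0],0],
  [1,[0,0,0],0],
])

```text
refused, shift out of range in row 5
```

send_rows([
  [0,[0,0,-0.03],0],
  [0,[0,0,-0.04],0],
  [0,[0,0,-0.04],0],
  [1,[-0.03,0.001,0],0],
  [1,[-0.03,0,0],0],
  [1,[-0.0227,0,0],0],
  [1,[0,0,0],0],
  [1,[0,0,0],0],
  [1,[0,0,0],0],
])

```text
time_s: 17.42
position: [0.4706, 0.0535, 0.1418]
ee_rot: [-180.0, -0.1, -3.3]
contact_force: [-0.0, 0.0, 0.0]
grip_width: 0.0122
```

```bash
python3 - <<'E'
from wv import *
look("w11")
im,d=optics.get_image("side"); cv2.imwrite("pics/s11.png",cv2.resize(im[160:260,150:310],None,fx=5,fy=5,interpolation=cv2.INTER_CUBIC))
E
```

```text
17.4167 [0.4705599  0.05349512 0.14181574] [-1.79989977e+02 -9.28941683e-02 -3.29276242e+00] [-0.04788788  0.00450147  0.00429832] 0.012181326644776096
```

View pics/s11.png

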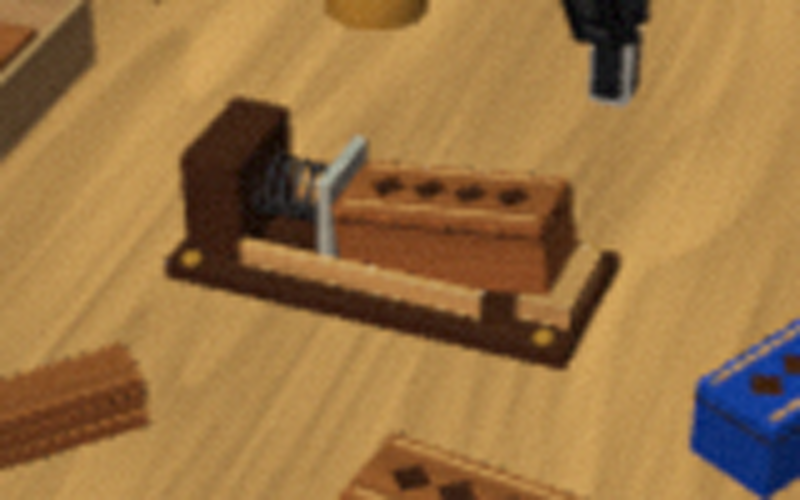

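View pics/w11.png

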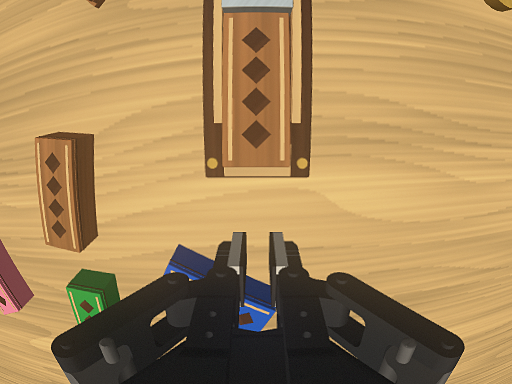

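The box is cleanly propped between the cheeks, with its rear lid edge at (256,167) and a strip of sill still visible behind it. I'll go down behind it with the fingers shut and push low on the end.

send_rows([
  [1,[0,0.0,0.035],0],
  [1,[0,0,0.035],0],
  [1,[0,0,0.025],0],
  [1,[0,0,0.011],0],
  [1,[0,0,0],0],
  [1,[0,0,0],0],
], grip_force=60)

```text
time_s: 18.02
position: [0.4699, 0.0532, 0.0351]
ee_rot: [180.0, 0.0, -3.3]
contact_force: [-0.3, -1.6, 0.4]
grip_width: -0.0003
```

send_rows([
  [1,[0.004,0.0,0],0],
  [1,[0.004,0,0],0],
  [1,[0,0,0],0],
])

```text
time_s: 18.27
position: [0.48, 0.053, 0.0368]
ee_rot: [-180.0, -0.3, -3.3]
contact_force: [-0.5, 0.3, 0.4]
grip_width: 0.0001
```

send_rows([
  [1,[0.004,0.0,0],0],
  [1,[0.004,0,0],0],
  [1,[0.004,0,0],0],
  [1,[0.0,0,0],0],
])

```text
time_s: 18.6
position: [0.4857, 0.0524, 0.0359]
ee_rot: [180.0, 0.5, -3.3]
contact_force: [-6.3, 0.9, 4.8]
grip_width: 0.0003
```

```bash
python3 - <<'E'
from wv import *
look("w12")
im,d=optics.get_image("side"); cv2.imwrite("pics/s12.png",cv2.resize(im[160:260,150:310],None,fx=5,fy=5,interpolation=cv2.INTER_CUBIC))
E
```

```text
18.6 [0.4856585  0.05236871 0.0358786 ] [179.98062457   0.46438794  -3.26094966] [-6.26503183  0.85021391  4.7521148 ] 0.0003169072021584098
```

View pics/s12.png

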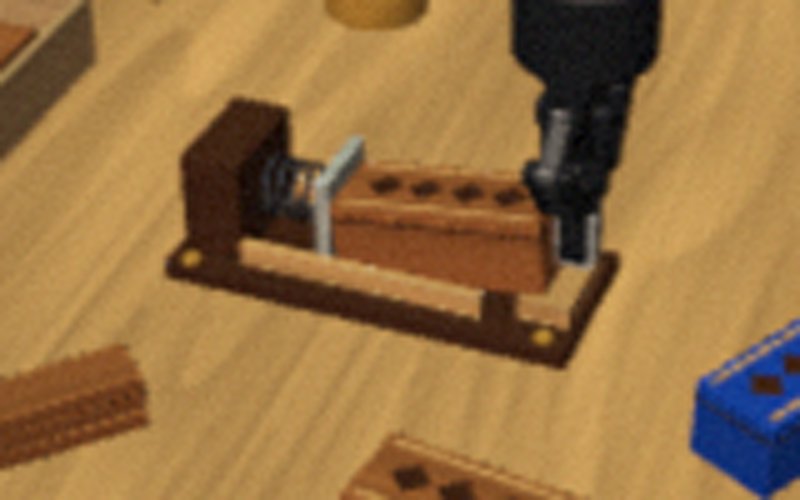

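Contact at about 6 N, fingertips on the rear end. I'll keep pushing in small steps.

send_rows([
  [1,[0.004,0.0,0],0],
  [1,[0.004,0,0],0],
  [1,[0.004,0,0],0],
  [1,[0.0,0,0],0],
])

```text
time_s: 19.03
position: [0.4957, 0.0517, 0.0348]
ee_rot: [180.0, 0.7, -3.2]
contact_force: [-7.5, 0.2, -2.2]
grip_width: -0.0001
```

send_rows([
  [1,[0.004,0.0,0],0],
  [1,[0.004,0,0],0],
  [1,[0.0,0,0],0],
])

```text
time_s: 19.28
position: [0.5014, 0.0513, 0.0344]
ee_rot: [179.9, 1.0, -3.2]
contact_force: [-10.3, -0.2, -3.4]
grip_width: -0.0
```

```bash
python3 - <<'E'
from wv import *
look("w13")
im,d=optics.get_image("side"); cv2.imwrite("pics/s13.png",cv2.resize(im[160:260,150:310],None,fx=5,fy=5,interpolation=cv2.INTER_CUBIC))
E
```

```text
19.2833 [0.50142768 0.05129944 0.03437463] [179.93688974   0.96192988  -3.22724642] [-10.34300916  -0.15836389  -3.38956436] -2.019294482657093e-05
```

View pics/s13.png

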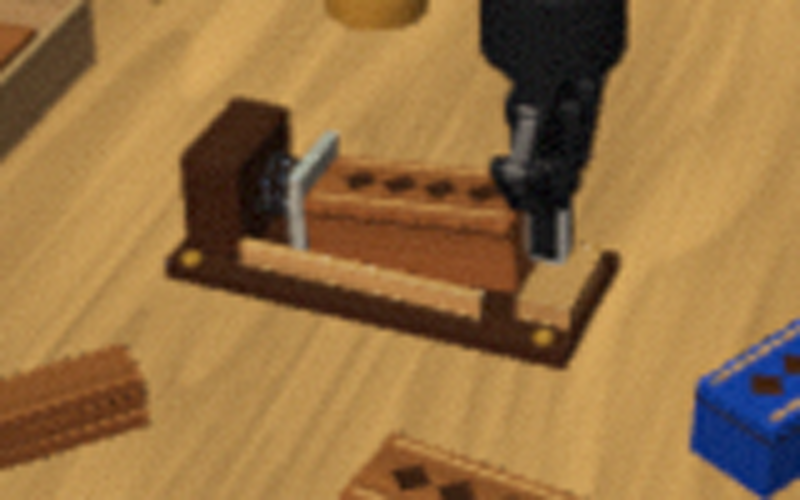

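send_rows([
  [1,[0.004,0.0,0],0],
  [1,[0.002,0,0.002],0],
  [1,[0.0,0,0.002],0],
  [1,[0.0,0,0.001],0],
  [1,[0.0,0,0],0],
])

```text
time_s: 19.8
position: [0.5051, 0.0511, 0.0288]
ee_rot: [179.9, 1.2, -3.2]
contact_force: [-12.3, 1.0, -4.3]
grip_width: -0.0002
```

```bash
python3 - <<'E'
from wv import *
look("w14")
im,d=optics.get_image("side"); cv2.imwrite("pics/s14.png",cv2.resize(im[160:260,150:310],None,fx=5,fy=5,interpolation=cv2.INTER_CUBIC))
E
```

```text
19.8 [0.50510133 0.0510962  0.02880423] [179.92607045   1.19989416  -3.21136535] [-12.31704442   0.97206578  -4.28315801] -0.00015406988712796745
```

View pics/s14.png

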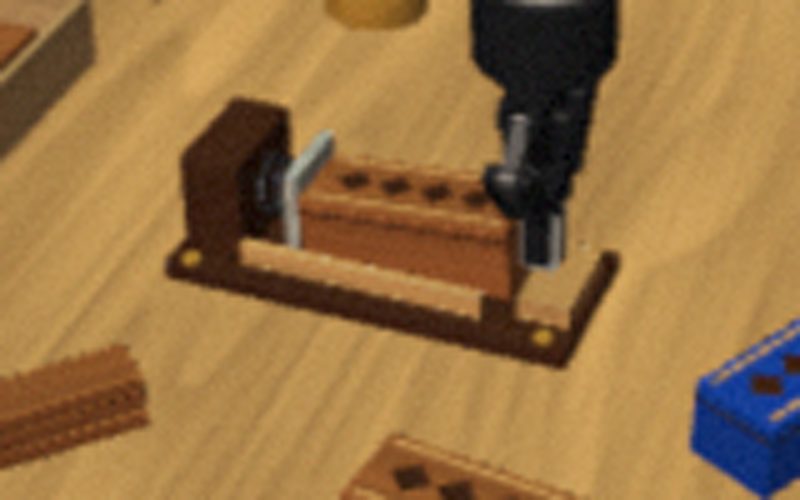

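View pics/w14.png

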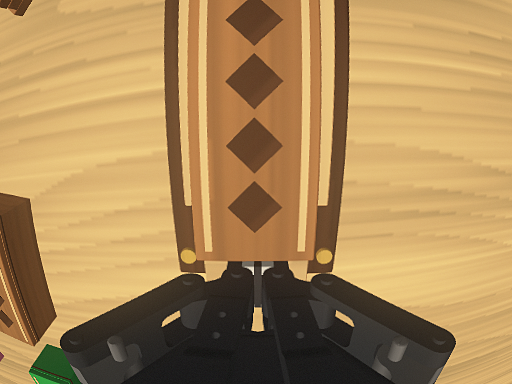

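The rear lower edge has cleared the sill, and friction is dragging it down with the fingertips (about 6 mm so far). I'll take it a touch lower, then back off so it catches behind the sill.

send_rows([
  [1,[0.001,0.0,0.0015],0],
  [1,[0,0,0],0],
  [1,[-0.01,0,0],0],
  [1,[-0.015,0,0],0],
  [1,[-0.015,0,0],0],
  [1,[0.0,0,0],0],
  [1,[0,0,0],0],
])

```text
time_s: 20.48
position: [0.4768, 0.053, 0.0294]
ee_rot: [180.0, -0.0, -3.3]
contact_force: [2.3, 0.1, -0.6]
grip_width: 0.0001
```

```bash
python3 - <<'E'
from wv import *
look("w15")
im,d=optics.get_image("side"); cv2.imwrite("pics/s15.png",cv2.resize(im[160:260,150:310],None,fx=5,fy=5,interpolation=cv2.INTER_CUBIC))
E
```

```text
20.4833 [0.47680874 0.0530099  0.02936065] [ 1.79999886e+02 -2.17695626e-02 -3.28940154e+00] [ 2.30129049  0.07896036 -0.62070179] 0.00012036192428768661
```

View pics/s15.png

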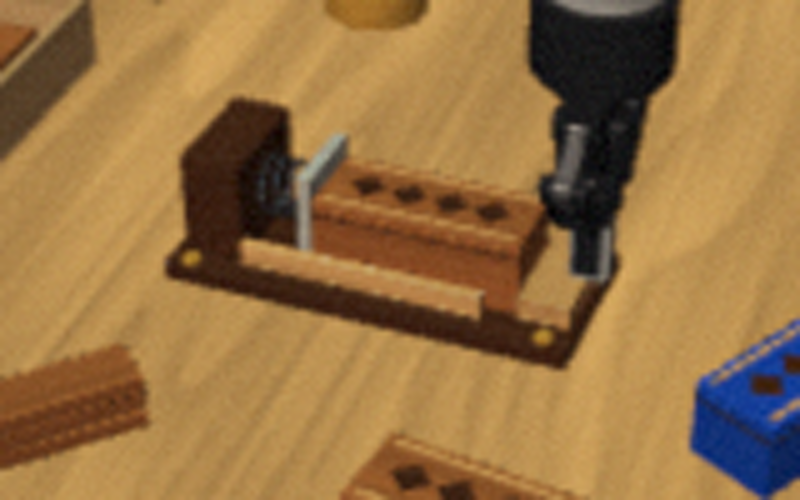

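It caught behind the sill and looks flat. I'll rise clear and measure the lid heights from the top camera.

send_rows([
  [1,[-0.01,0.0,-0.03],0],
  [1,[-0.02,0,-0.035],0],
  [1,[-0.03,0,-0.025],0],
  [1,[-0.035,0,-0.01],0],
  [1,[-0.035,0,0],0],
  [1,[0,0,0],0],
  [1,[0,0,0],0],
])

```text
time_s: 21.17
position: [0.346, 0.0605, 0.1297]
ee_rot: [-180.0, 0.0, -3.3]
contact_force: [0.4, 0.6, 0.1]
grip_width: -0.0001
```

```bash
python3 - <<'E'
from wv import *
from h import cloud
look("w16")
for n in ("top","side"):
    im,d=optics.get_image(n); P=cloud(n,d).astype(float)
    O=np.array([.5695,.047]); ux=np.array([.9983,-.0576]); uy=np.array([.0576,.9983])
    Q=P[...,:2]-O; cx=Q@ux; cy=Q@uy
    for a in range(-90,80,10):
        m=(abs(cx-a/1000)<.005)&(abs(cy)<.018)&(P[...,2]<.09)&(d>0); 
        print(n,a,m.sum(),np.round(np.median(P[m][:,2])*1000,1) if m.sum() else None)
    cv2.imwrite(f"pics/{n}16.png",im)
    if n=="side": cv2.imwrite("pics/s16.png",cv2.resize(im[160:260,150:310],None,fx=5,fy=5,interpolation=cv2.INTER_CUBIC))
E
```

```text
21.1667 [0.34604574 0.06052448 0.12966828] [-1.79993717e+02  9.76601680e-03 -3.25890712e+00] [0.40813005 0.56170329 0.06419588] -0.00013367839950276548
top -90 40 23.5
top -80 37 26.5
top -70 37 25.5
top -60 40 52.3
top -50 38 56.6
top -40 41 56.1
top -30 36 56.7
top -20 41 56.3
top -10 35 57.0
top 0 37 55.9
top 10 36 55.3
top 20 39 56.9
top 30 40 55.7
top 40 37 56.7
top 50 34 55.6
top 60 47 64.2
top 70 22 58.2
side -90 45 23.2
side -80 28 25.4
side -70 31 25.5
side -60 64 46.8
side -50 31 55.5
side -40 31 55.7
side -30 24 55.9
side -20 27 55.7
side -10 25 56.1
side 0 26 55.6
side 10 31 56.2
side 20 23 55.8
side 30 28 54.8
side 40 25 55.6
side 50 26 55.5
side 60 46 65.5
side 70 7 40.8
```

View pics/s16.png

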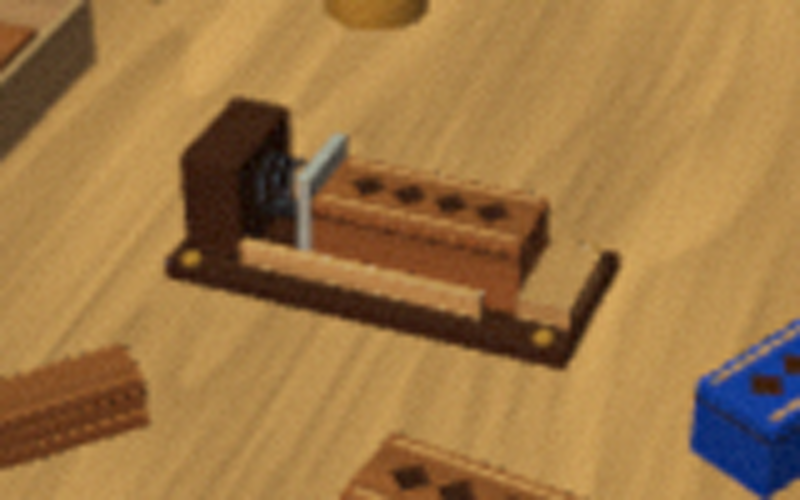

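View pics/top16.png

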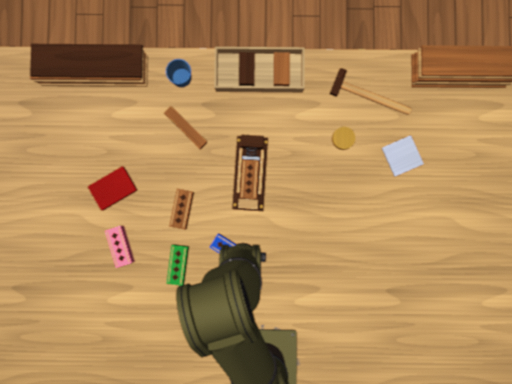

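View pics/w16.png

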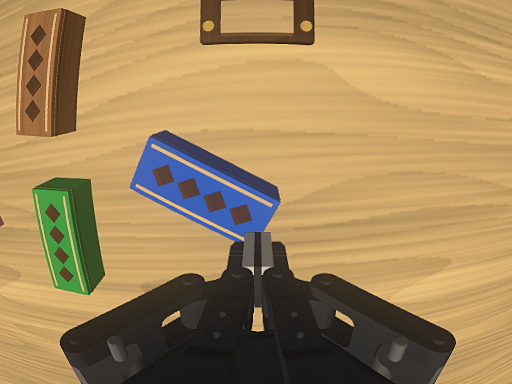

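The lid reads 56 mm along its whole length in both cameras, which is the 12 mm floor plus the 44 mm box. It lies between the sill and the pressed plate, and the empty box and bystanders are where they were. The arm touches nothing, so I'm handing in.

```bash
python3 - <<'E'
from station import r, order
print(order.finish_job()); s=r.state(); print(s["time_s"],s["contact_force"])
E
```

```text
the job is handed in; nothing more can be done
None
the job is handed in; nothing more can be done
```

The full box is loaded in the spring cradle, lying flat between the sill and the spring plate. I handed the job in at about 21.3 s; the interface gives no verdict.

- **Weighing:** I lifted both wooden boxes. The right one pulled about 4.9 N (full) and the left one about 1.9 N (empty). Each went back down upright where it had stood.
- **Loading:** I lowered the full box onto the sill, where it tipped nose-down against the plate, and let go. Shut fingertips low on the propped end then pushed it at up to about 12 N, until it dropped behind the sill when I backed off. It did not need pressing down from above.
- **Last checks:** The top and side cameras both read the lid at 55–57 mm along its whole length; lying flat it should be 56 mm. The pictures show the plate pressed in, the empty box upright and the bystanders where they were. The arm's force reading was under 1 N, with nothing in contact.
- **Disagreements:** The wrist and top cameras differed by 2–4 mm on positions. I placed the box using wrist-camera offsets. While lowering it onto the sill, the arm gave about 4 mm forward under contact, which did no harm.

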